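# Open the push-and-turn safety cap of a solvent bottle

### The job

Open the white solvent bottle that is clamped upright in its holder: push its winged safety cap down against the spring, keep it down while you turn it counterclockwise (seen from above) until its two lugs are out from under the collar's tabs, then lift it straight off, never forcing it against the tabs. Finish while still holding the cap, upright and steady, about 10 cm above the bottle's mouth and straight over it; do not put it down or let go. Leave the other things on the bench where they are.

Things in the scene. Friction and masses are not known exactly. Their poses are not given: they have to be found in the camera images.
- bottle: White round bottle, 92 mm across, clamped in a dark steel holder (foot plate 120 x 120 x 8 mm); fixed to the bench, cannot move or turn. Origin: centre of the foot plate's underside, on the bench; z up. Its steel collar is 75 mm across outside, 69 mm inside; two inward tabs at its rim, along the bottle's +x and -x, each 58 degrees wide, hold down the closed cap's two lugs.
- mouth (a point): Centre of the mouth, on the bottle's axis, level with the collar's rim, 134.5 mm above the bench. A 6 mm tooth under each tab stops the lugs from turning unless the cap is pressed down 6 mm or more. Turned counterclockwise from above, the lugs are clear of the tabs from 45 to 100 degrees of turn, where an end stop comes; clockwise is blocked.
- cap: Grey cap, loose, 160 g, 54 mm high. Origin: centre of its underside, 126 mm above the bench when closed; z up. Skirt 46 mm across, 22 mm high, two lugs at its foot along +x and -x (64 mm over both, 12 wide, 5 high). On the skirt an upright wing (flat bar) along the cap's x: 44 mm long, 14 mm thick (y), 32 mm high. Closed: cap's x along bottle's x. Fully pressed, the skirt's top is above the rim.
- cap_grip (a point): Point to grip: on the cap's axis inside the wing, 44 mm above the cap's origin, 22 mm above the skirt's top (the shoulder at the wing's foot) and 10 mm below the wing's top edge. Grip across the wing's 14 mm thickness, its y axis. Axes as the cap's.
- spring_plate (a joint): Spring plate in the bottle's neck on which the cap rests: 0 when up, grows as the cap is pressed down, 0.012 m at its stop. It takes 5 N to start and 12 N at the stop; 0.009 m is a good depth to turn at.
- glue_bottle: Bystander: white glue squeeze bottle, 42 mm across, 112 mm high, standing on the bench; origin at the centre of its underside.
- tape_measure: Bystander: tape measure, 35 x 75 x 62 mm, standing on the bench; origin at the centre of its underside.
- stamp: Bystander: rubber stamp with a wooden handle, 26 x 50 x 68 mm, standing on the bench; origin at the centre of its underside.
Mind the look-alikes: they are no part of the job. Of the things like the cap, leave any that is green; of the rest the smaller one is meant.

How it is judged:
By the outcome, as a careful person would: the job done as asked, in the order asked, and still so for the second after the job is handed in, while the arm keeps its last pose, push and grip.
It also fails if it takes over 32 s, if anything falls off the work surface, if the arm or the gripper's body presses on something with over 40 N, if the wrist force passes 120 N, or if a joint passes its speed limit or range.

### The arm

A 6-joint arm with a two-finger parallel gripper is mounted at the origin on a cart in front of the work surface, level with it; the furniture and walls round the work are solid. World frame = base frame: x ahead of the robot, y to its left, z up, the work surface at z = 0. Lengths are in m, angles in rad, forces in N, time in s.
With the tool pointing down it reaches from about 0.375 to 0.925 m from the base axis. Payload 5.7 kg.
Tool frame: the origin (TCP) lies on the mounting face of the last link; the fingertips stand 182 mm ahead of it and the grasp point (between the pads) lies manip.grip_point_offset ahead of it (manip.grip_point_offset is the distance from the TCP to the grasp point, in m); z points along the fingers, y is the line along which they close (so a half turn about z gives the same grasp; the last joint's range is limited). The gripper opens to 88 mm and grips with 3 to 60 N. Pads are 20 mm wide; open, the fingers measure 115 mm over their backs; the gripper's body (75 mm by 178 mm) begins 61 mm behind the grasp point.
Start: joints at [-0.115, 0.359, 1.51, -0, 1.272, -0.115], TCP at [0.6, -0, 0.405] pointing down, gripper open.
Joint ranges: [-2.97, 2.97], [-1.01, 2.36], [0.21, 2.38], [-0.96, 4.11], [0.2, 2.71], [-2.98, 2.98]. Speed limits (rad/s): [2.39, 2.39, 3.14, 3.14, 3.14, 3.14].

### API

Orientations are given as a 3x3 rotation matrix whose columns are the frame's x, y, z axes.
In Python, from workcell import manip gives the robot as it stands.
- The arm moves only by the tool drive_tool, never from a script. Its argument "rows" is a list that holds one entry, the list of rows, each a list of 7 numbers: the shift along the tool's x, y, z in mm, then the turn, a rotation vector about the tool's x, y, z in rad, then the finger opening in mm, from 0 to 87.8. A call has 1 to 12 rows; each row is the pose to reach, as a shift and turn from the pose commanded when the call began, along the tool's axes at that moment; what a row does not reach only later rows make up. A row lasts 1/12 s, in which the tool goes at most 41.7 mm and 7.16 degrees, less where a joint would pass 70% of its speed; a pose out of reach is approached as far as the arm can. A call with a gripper value outside its range is refused whole. The fingers move at their own pace and stop on an object; "squeeze" is the grip in N (left out, the last holds). Time passes only in rows, so rows that repeat a pose let the fingers close. It gives the time, the measured TCP pose, the force, the opening and the grip force at its end, in the units of the state.
- manip.state(): the state, without advancing time (a new reading comes with each control period).
- manip.capture(name): name is "scene" or "side" or "wrist"; returns the picture (420x560x3 uint8, red, green, blue); there is no depth.
- manip.get_calibration(name): a dict with "fov_y" (degrees; the focal length in pixels is half the picture's height over the tangent of half this angle, whatever the lens; pixels are square), "cx", "cy" (the principal point, pixels), "world_from_camera" (4x4, takes a point from camera to world coordinates). Camera axes: x right, y down, z forward; pixel columns grow to the right and rows downward; lengths in m; the calibration is good to about 2 mm. A picture is of the moment at which its call begins: read the wrist's pose just before it. get_calibration takes no time and is no camera call; for the wrist camera it gives the pose at the moment of the call.
- manip.sign_off(): hands the job in; it is judged then, once.
The state is a dict: "time_s": time; "joints": joint angles; "qd": joint speeds; "effort": joint torques, N m; "eef_pos": TCP position; "tool_rot": TCP orientation; "contact_force": force on the tool from outside, world axes, zero at the start; "moment": the same for the moment, N m; "finger_gap": finger opening in m; "gripper_force": force on a finger pad.
Only numpy, scipy, OpenCV 4.12 (cv2) and the standard library are available. Lean on these libraries where they do the work, as an engineer would, in place of code of your own. Each camera call takes 0.05 s, during which the arm holds its last target. There are 200 camera calls.

## Working session

There is one attempt and no reset: what is moved stays moved. The work goes in short steps, Python scripts to look and compute and a tool call to move; the robot and the scene stay as the last step left them, time stands still between calls to the robot, and variables do not carry over. Pictures are saved under pics/ and viewed, at most 10 in all, crops included, and the job is handed in when it is done.

Besides the shell and the picture viewer there is one more tool, called as name(argument=value, ...), one argument or row to a line, values as JSON. drive_tool: Moves the arm, as the interface text tells. Its arguments: {"type":"object","properties":{"rows":{"type":"array"},"squeeze":{"type":"number"}},"required":["rows"]}

```bash
mkdir -p pics; python3 - <<'E'
from workcell import manip
import cv2,numpy as np
print(manip.grip_point_offset); s=manip.state(); print(s['eef_pos'],s['tool_rot'],s['finger_gap'],s['time_s'])
for n in("scene","side","wrist"):
    c=manip.get_calibration(n); im=manip.capture(n); cv2.imwrite(f"pics/{n}0.png",im[:,:,::-1]); print(n,c['fov_y'],c['cx'],c['cy'],np.round(c['world_from_camera'],4).tolist())
a=[cv2.imread(f"pics/{n}0.png") for n in("scene","side")]
cv2.imwrite("pics/both.png",cv2.resize(np.hstack(a),(800,300),interpolation=cv2.INTER_AREA))
E
```

```text
0.1633
[5.99647264e-01 1.96620459e-05 4.03848283e-01] [[ 4.13625822e-05  9.99998463e-01 -1.75277194e-03]
 [ 9.99999980e-01 -4.10202490e-05  1.95345097e-04]
 [ 1.95272898e-04 -1.75277999e-03 -9.99998445e-01]] 0.08754107887653706 0.0
scene 46.38852502404494 291.45288302570606 210.82258190561674 [[-0.7645, -0.3597, 0.535, -0.0974], [-0.6443, 0.4016, -0.6508, 0.9298], [0.0192, -0.8422, -0.5388, 0.7524], [0.0, 0.0, 0.0, 1.0]]
side 49.08361639813718 282.5645123020271 212.88461336988445 [[0.9687, -0.1431, 0.2029, 0.3272], [-0.2479, -0.6003, 0.7604, -0.6229], [0.013, -0.7869, -0.6169, 0.7749], [0.0, 0.0, 0.0, 1.0]]
wrist 69.09365765736149 280.51772717971244 210.55230239482606 [[1.0, -0.0002, -0.0024, 0.5995], [-0.0009, -0.9545, -0.2982, 0.0819], [-0.0022, 0.2982, -0.9545, 0.3842], [0.0, 0.0, 0.0, 1.0]]
```

View pics/scene0.png

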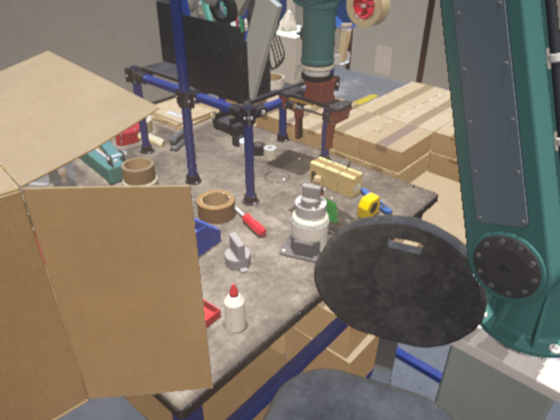

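View pics/wrist0.png

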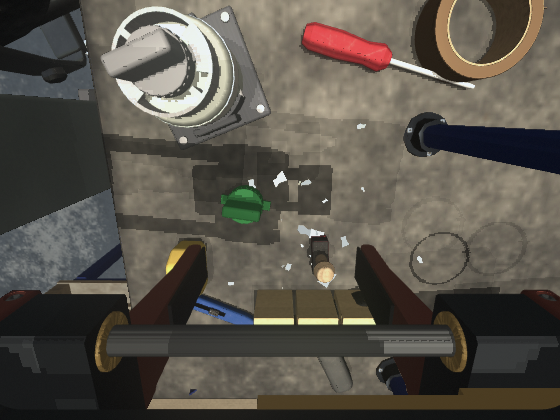

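Wrist view: bottle with grey cap at about (170,65), green cap at (243,206). Scene view: grey cap on the bottle at (311,200), loose grey cap on the bench at (237,253), green cap at (332,210). The meant cap should be the one closed on the bottle; I'll confirm in an enlarged crop.

```bash
python3 - <<'E'
import cv2,numpy as np
s=cv2.imread("pics/scene0.png")[165:285,205:365]; w=cv2.imread("pics/wrist0.png")[0:150,90:290]
d=cv2.imread("pics/side0.png")
a=np.hstack([cv2.resize(s,(400,300),interpolation=cv2.INTER_CUBIC),cv2.resize(w,(400,300),interpolation=cv2.INTER_CUBIC)])
b=np.zeros((300,800,3),np.uint8); b[:,:400]=cv2.resize(d,(400,300),interpolation=cv2.INTER_AREA)
cv2.imwrite("pics/crop1.png",np.vstack([a,b]))
E
```

```text
(no output)
```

View pics/crop1.png

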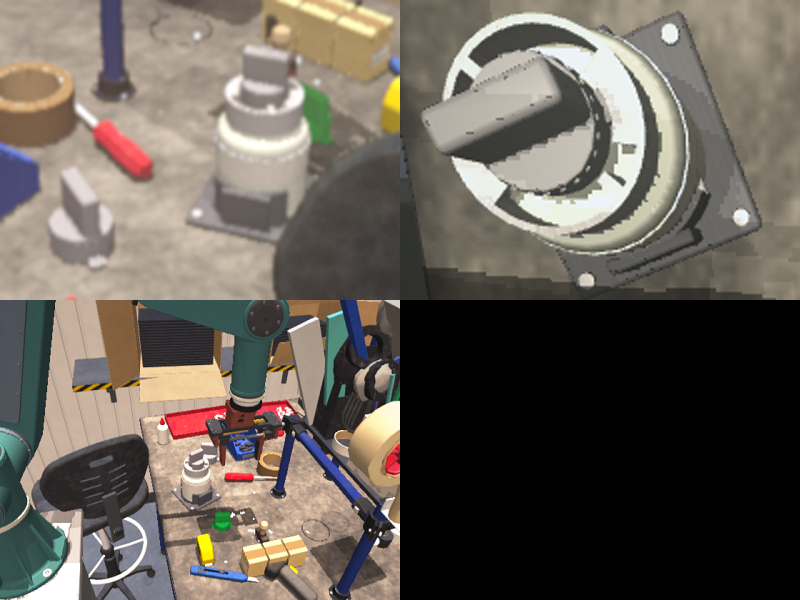

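Meant: the grey cap on the white bottle (scene 311,200 / wrist 140,55). It sits closed in the collar; the loose grey one at scene (237,253) looks larger and isn't on the bottle, and the green one at (332,210) is excluded. Now I'll cast rays at the wing-top corners and the foot-plate bolts.

```bash
cat > h.py <<'E'
from workcell import manip
import cv2,numpy as np
def ray(c,uv,z):
    f=210/np.tan(np.radians(c['fov_y'])/2); T=np.array(c['world_from_camera'])
    d=T[:3,:3]@[(uv[0]-c['cx'])/f,(uv[1]-c['cy'])/f,1]; return T[:3,3]+d*(z-T[2,3])/d[2]
E
python3 - <<'E'
from h import *
c=manip.get_calibration("wrist")
o=lambda x,y:(90+(x-400)/2,y/2)
h=[ray(c,o(*p),.008) for p in((670,35),(741,216),(587,281))]
print("plate",(h[0]+h[2])/2,[np.degrees(np.arctan2(*(b-a)[1::-1])) for a,b in((h[0],h[1]),(h[1],h[2]))],np.linalg.norm(h[1]-h[0]),np.linalg.norm(h[2]-h[1]))
q=[ray(c,o(*p),.18) for p in((423,122),(545,55),(560,92),(440,152))]
print("wing",np.mean(q,0),[np.degrees(np.arctan2(*(b-a)[1::-1])) for a,b in((q[0],q[1]),(q[3],q[2]))],np.linalg.norm(q[1]-q[0]),np.linalg.norm(q[1]-q[2]))
s=manip.get_calibration("scene"); print("scene wing top",ray(s,(205+265/2.5,165+58/2.5),.177))
E
```

```text
plate [0.51036493 0.11781682 0.008     ] [np.float64(-68.53428387270462), np.float64(-158.39847768192718)] 0.09956387479453614 0.10077147275150215
wing [0.51157557 0.11797342 0.18      ] [np.float64(24.561409063363566), np.float64(23.06827745586833)] 0.043190023614890716 0.010375497288694004
scene wing top [0.50330397 0.12852287 0.177     ]
```

Bottle axis ≈ (0.5105, 0.118) and cap x ≈ 22°, since plate and wing agree. Moving above it at the present height.

drive_tool(
  rows=[
    [[24,-18,0,0,0,0.12,50],[48,-36,0,0,0,0.24,50],[72,-54,0,0,0,0.36,50],[96,-72,0,0,0,0.48,50],[118,-89.5,0,0,0,0.6,50],[118,-89.5,0,0,0,0.72,50],[118,-89.5,0,0,0,0.84,50],[118,-89.5,0,0,0,0.96,50],[118,-89.5,0,0,0,1.08,50],[118,-89.5,0,0,0,1.19,50],[118,-89.5,0,0,0,1.19,50],[118,-89.5,0,0,0,1.19,50]],
  ],
)

```text
time_s: 1.15
eef_pos: [0.5104, 0.118, 0.4044]
tool_rot: [[0.927, 0.375, -0.001], [0.375, -0.927, -0.0], [-0.001, -0.0, -1.0]]
contact_force: [0.4, 0.1, 0.1]
finger_gap: 0.0499
gripper_force: 0.0
```

```bash
python3 - <<'E'
from h import *
s=manip.state(); c=manip.get_calibration("wrist"); im=manip.capture("wrist"); cv2.imwrite("pics/w1.png",im[:,:,::-1])
print(s['eef_pos'],np.round(s['tool_rot'],4).tolist(),s['finger_gap'],s['time_s'],s['contact_force'])
f=210/np.tan(np.radians(c['fov_y'])/2); T=np.linalg.inv(np.array(c['world_from_camera']))
p=T[:3,:3]@np.array([.5105,.1178,.18])+T[:3,3]; print(p[:2]/p[2]*f+[c['cx'],c['cy']])
E
```

```text
[0.51037616 0.11800609 0.40444282] [[0.9271, 0.3748, -0.0005], [0.3748, -0.9271, -0.0], [-0.0005, -0.0002, -1.0]] 0.04991854331082247 1.15 [0.35760567 0.05949373 0.07474369]
[280.56912572 234.0579318 ]
```

View pics/w1.png

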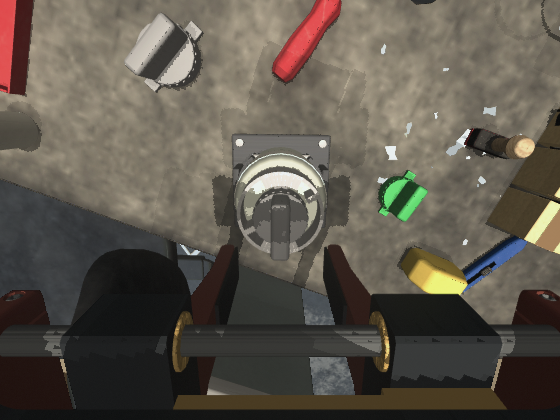

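The wing appears vertical at column 281, centred on the predicted pixel and between the fingers. Descending 71 mm, then closing.

drive_tool(
  rows=[
    [[0,0,20,0,0,0,50],[0,0,40,0,0,0,50],[0,0,55,0,0,0,50],[0,0,65,0,0,0,50],[0,0,71,0,0,0,50],[0,0,71,0,0,0,30],[0,0,71,0,0,0,10],[0,0,71,0,0,0,5],[0,0,71,0,0,0,5],[0,0,71,0,0,0,5],[0,0,71,0,0,0,5],[0,0,71,0,0,0,5]],
  ],
  squeeze=50,
)

```text
time_s: 2.2
eef_pos: [0.5107, 0.118, 0.3342]
tool_rot: [[0.928, 0.372, 0.001], [0.372, -0.928, 0.0], [0.001, 0.0, -1.0]]
contact_force: [-0.3, 0.4, 3.0]
finger_gap: 0.0136
gripper_force: 50.0
```

drive_tool(
  rows=[
    [[0,0,2,0,0,0,5],[0,0,4,0,0,0,5],[0,0,6,0,0,0,5],[0,0,8,0,0,0,5],[0,0,9,0,0,0,5],[0,0,9.5,0,0,0,5],[0,0,9.5,0,0,0,5],[0,0,9.5,0,0,0,5]],
  ],
)

```text
time_s: 2.87
eef_pos: [0.5107, 0.118, 0.3246]
tool_rot: [[0.928, 0.372, 0.001], [0.372, -0.928, 0.0], [0.001, 0.0, -1.0]]
contact_force: [-1.2, 0.5, 8.8]
finger_gap: 0.0132
gripper_force: 50.0
```

9.6 mm travel and 8.8 N (plus the cap's own 1.6 N) match a depth of about 9 mm. Starting the turn gently.

drive_tool(
  rows=[
    [[0,0,0,0,0,-0.06,5],[0,0,0,0,0,-0.12,5],[0,0,0,0,0,-0.2,5],[0,0,0,0,0,-0.25,5],[0,0,0,0,0,-0.25,5]],
  ],
)

```text
time_s: 3.28
eef_pos: [0.5111, 0.118, 0.3249]
tool_rot: [[0.806, 0.592, 0.002], [0.592, -0.806, 0.0], [0.002, 0.001, -1.0]]
contact_force: [-0.5, -0.9, 7.9]
finger_gap: 0.0138
gripper_force: 50.0
```

```bash
python3 - <<'E'
from h import *
s=manip.state(); print(s['moment'],s['contact_force'],s['eef_pos'],s['finger_gap'])
E
```

```text
[0.05742132 0.25123206 0.06312699] [-0.45824931 -0.85597235  7.91954135] [0.51113498 0.11803274 0.32488122] 0.013798595382489296
```

Turning freely (0.06 N m). Continuing to about 70°.

drive_tool(
  rows=[
    [[0,0,0.3,0,0,-0.1,5],[0,0,0.3,0,0,-0.2,5],[0,0,0.3,0,0,-0.3,5],[0,0,0.3,0,0,-0.4,5],[0,0,0.3,0,0,-0.5,5],[0,0,0.3,0,0,-0.6,5],[0,0,0.3,0,0,-0.7,5],[0,0,0.3,0,0,-0.8,5],[0,0,0.3,0,0,-0.9,5],[0,0,0.3,0,0,-0.98,5],[0,0,0.3,0,0,-0.98,5],[0,0,0.3,0,0,-0.98,5]],
  ],
)

```text
time_s: 4.28
eef_pos: [0.5114, 0.1181, 0.3248]
tool_rot: [[-0.04, 0.999, 0.003], [0.999, 0.04, 0.0], [0.0, 0.003, -1.0]]
contact_force: [-0.2, 0.1, 8.5]
finger_gap: 0.0133
gripper_force: 50.0
```

```bash
python3 - <<'E'
from h import *
s=manip.state(); print(s['moment'],s['contact_force'],s['eef_pos'],s['finger_gap']); im=manip.capture("wrist"); cv2.imwrite("pics/w2.png",im[:,:,::-1])
E
```

```text
[1.37275449e-01 3.52515099e-02 2.40499819e-06] [-0.23725319  0.12224763  8.46973471] [0.51139077 0.11811248 0.32475363] 0.013294603831193932
```

View pics/w2.png

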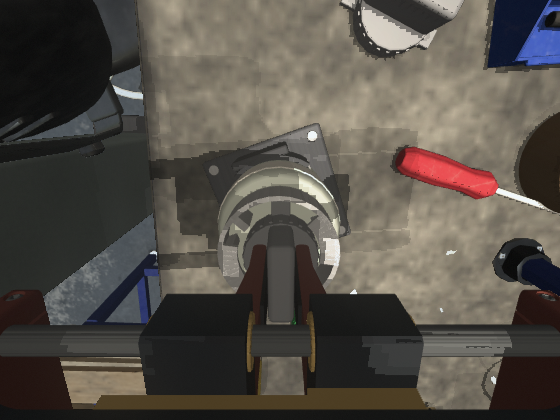

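The wing is still square in the fingers and turned about 70°, with the tabs clear to left and right. Lifting straight up by 117 mm, slowly at first.

drive_tool(
  rows=[
    [[0,0,-3,0,0,0,5],[0,0,-6,0,0,0,5],[0,0,-9,0,0,0,5],[0,0,-12,0,0,0,5],[0,0,-15,0,0,0,5],[0,0,-18,0,0,0,5],[0,0,-18,0,0,0,5]],
  ],
)

```text
time_s: 4.92
eef_pos: [0.5102, 0.1179, 0.3419]
tool_rot: [[-0.04, 0.999, -0.001], [0.999, 0.04, -0.0], [-0.0, -0.001, -1.0]]
contact_force: [0.1, -0.5, -2.0]
finger_gap: 0.0138
gripper_force: 50.0
```

Free, and carrying only the cap's weight. On up.

drive_tool(
  rows=[
    [[0,0,-10,0,0,0,5],[0,0,-22,0,0,0,5],[0,0,-34,0,0,0,5],[0,0,-46,0,0,0,5],[0,0,-58,0,0,0,5],[0,0,-70,0,0,0,5],[0,0,-82,0,0,0,5],[0,0,-91,0,0,0,5],[0,0,-97,0,0,0,5],[0,0,-100,0,0,0,5],[0,0,-100,0,0,0,5],[0,0,-100,0,0,0,5]],
  ],
)

```text
time_s: 5.92
eef_pos: [0.5103, 0.118, 0.4415]
tool_rot: [[-0.04, 0.999, -0.001], [0.999, 0.04, -0.0], [-0.0, -0.001, -1.0]]
contact_force: [-0.9, -0.5, -1.4]
finger_gap: 0.0138
gripper_force: 50.0
```

drive_tool(
  rows=[
    [[0,0,0,0,0,0,5],[0,0,0,0,0,0,5],[0,0,0,0,0,0,5],[0,0,0,0,0,0,5],[0,0,0,0,0,0,5],[0,0,0,0,0,0,5]],
  ],
)

```text
time_s: 6.42
eef_pos: [0.5105, 0.118, 0.4417]
tool_rot: [[-0.04, 0.999, -0.0], [0.999, 0.04, -0.0], [0.0, -0.0, -1.0]]
contact_force: [0.1, 0.0, -1.5]
finger_gap: 0.0138
gripper_force: 50.0
```

```bash
python3 - <<'E'
from h import *
s=manip.state(); print(s['contact_force'],s['eef_pos'],s['finger_gap'],np.abs(s['qd']).max())
a=cv2.resize(manip.capture("scene")[130:310,190:390],(400,360)); b=cv2.resize(manip.capture("side")[150:330,180:380],(400,360)); cv2.imwrite("pics/end.png",np.hstack([a,b])[:,:,::-1])
E
```

```text
[ 0.11521859  0.01719426 -1.52622854] [0.51051033 0.11800508 0.44173953] 0.013797885521852082 0.0029543659576515644
```

View pics/end.png

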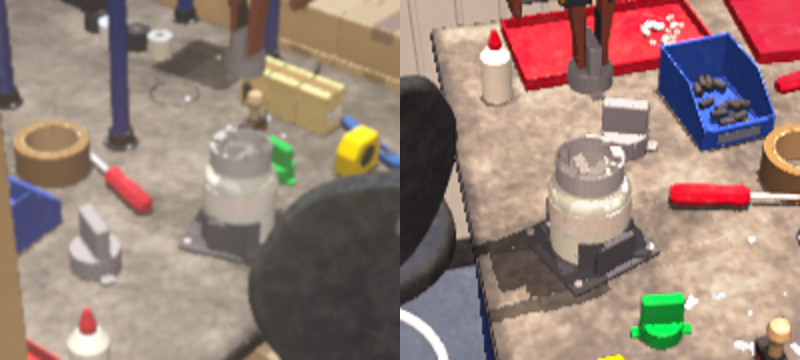

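The cap hangs upright in the fingers over the open bottle, at (590,75) in the right half. The other things are undisturbed.

```bash
python3 -c "
from workcell import manip
print(manip.sign_off())"
```

```text
the job is handed in; nothing more can be done
None
```

I pressed the grey cap down about 9 mm, turned it about 70° counterclockwise and lifted it off; it is held upright about 10 cm straight above the bottle's mouth, and I handed the job in at about 6.5 s with the other things left where they were.

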